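# Put a knotty block under the swing-arm magnifier

### The job

Swing the magnifier arm well to the left, clear of the fence on its board. Then lay the wooden block that has the dark knot (the longest of the three loose blocks) flat in the fence corner, its long side flush against the long rear strip and its end flush against the short strip on the right, and finally swing the arm back so that the lens is centred over the block. Let go of everything and leave the other two blocks where they lie.

Things in the scene. Friction and masses are not known exactly. Their poses are not given: they have to be found in the camera images.
- knot_block: the block to be inspected: planed wood, 45 (own x) x 90 (own y) x 28 (z) mm, dark knot on it, about 0.08 kg, lying flat on the bench to the right of the board. Origin: centre of its underside; z up.
- thin_block: another planed wood offcut, 50 x 75 x 19 mm, lying on the bench; stays where it is. Origin: centre of its underside.
- short_block: another planed wood offcut, 40 x 62 x 40 mm, lying on the bench; stays where it is. Origin: centre of its underside.
- fence_corner (a point): inner corner of the L fence, on the upper face of the fixed plywood board (280 x 220 x 12 mm). x points away from the robot, y left. Strips: aluminium, 12 mm wide, only 8 mm high; the rear one runs from here 110 mm along +y, the right one 60 mm along -x. The block in place has its long side (own y) along y: its centre is 22.5 mm along -x and 45 mm along +y from here.
- pivot (a point): point on the upright axis of the magnifier arm, at arm height (0.172 m above the bench), over the 18 mm pillar at the board's left rear; the knob over it turns with the arm and reaches 31 mm above this point.
- lens (a point): centre of the magnifier's lens, in a white ring of 100 mm outer diameter, 18 mm thick; 164.5 mm horizontally from the pivot. When the block is in the fence the lens passes straight over its centre. Site axes are those of the arm: x points from the lens towards the pivot.
- grip_pin (a point): middle of the upright black round pin at the arm's free end, by which the arm is swung from above: 16 mm diameter (19 mm at its cap), free from 22 mm below to 30 mm above this point; 226.5 mm horizontally from the pivot, beyond the lens; 0.207 m above the bench.
- swing (a joint): angle of the magnifier arm, rad: 0 when it points along the board straight towards the robot (-x of fence_corner), growing as it swings to the left (clockwise seen from above), range -0.75 to 1.5. It is over the fence at about -0.34. It has light friction (about 0.7 N at the pin) and stays where it is left.
There are look-alikes about, which are no part of the job. Leave any blue look-alike of the knot_block alone.

How it is judged:
By the outcome, as a careful person would: the job done as asked, in the order asked, and still so for the second after the job is handed in, with the robot touching nothing.
It also fails if it takes over 72 s, if anything falls off the work surface, if the arm or the gripper's body presses on something with over 40 N, if the wrist force passes 120 N, or if a joint passes its speed limit or range.

### The arm

A 6-joint arm with a two-finger parallel gripper is mounted at the origin on a cart in front of the work surface, level with it; the furniture and walls round the work are solid. World frame = base frame: x ahead of the robot, y to its left, z up, the work surface at z = 0. Lengths are in mm, angles in rad, forces in N, time in s.
With the tool pointing down it reaches from about 275 to 1000 mm from the base axis. Payload 8.4 kg.
Tool frame: the origin (TCP) lies at the centre of the arm's flange, where the gripper is bolted on; the fingertips stand 173 mm ahead of it and the grasp point (between the pads) lies 155 mm ahead of it; z points along the fingers, y is the line along which they close (so a half turn about z gives the same grasp; the last joint's range is limited). The gripper opens to 85 mm and grips with 20 to 120 N. Pads are 22 mm wide; open, the fingers measure 114 mm over their backs; the gripper's body (76 mm by 85 mm) begins 54 mm behind the grasp point. The pads swing forward as they close: fully open they stand 13 mm farther back than shut.
Start: joints at [1.318, 0.353, 1.633, -0, 1.155, -0.002], TCP at [155.111, 605.45, 404.681] pointing down, gripper open.
Joint ranges: [-2.63, 2.63], [-0.92, 2.1], [0.06, 2.66], [-1.3, 4.44], [0, 2.69], [-3.02, 3.02]. Speed limits (rad/s): [2.22, 2.22, 2.79, 3.14, 3.14, 3.14].

### API

Orientations are given as a unit quaternion [w, x, y, z].
In Python, from station import sense, camera, finish_job gives the robot as it stands.
- The arm moves only by the tool drive_tool, never from a script. Its arguments are lists of equal length, an entry for each row: "delta_pos": the shift along the tool's x, y, z in m, a list of three; "rot": the turn, a rotation vector about the tool's x, y, z in degrees, a list of three; "grip": the opening, from 0 (shut) to 1 (fully open). In form: {"delta_pos": [[x, y, z], ...], "rot": [[wx, wy, wz], ...], "grip": [grip, ...]}. A call has exactly 8 rows; each row shifts and turns the commanded pose from where the row before left it, along the tool's axes as they then stand; what a row does not reach is not made up. A row lasts 1/8 s, in which the tool goes at most 62.5 mm and 10.7 degrees, less where a joint would pass 70% of its speed; a pose out of reach is approached as far as the arm can. A call is refused whole if a number of a shift passes 0.0625 or a number of a turn 10.7, either way. A call with a gripper value outside its range is refused whole. The fingers move at their own pace and stop on an object; "grip_force" is the grip in N (left out, the last holds). Time passes only in rows, so rows that do not move let the fingers close, or fill a call up. It gives the time, the measured TCP pose, the force, the opening and the grip force at its end, in the units of the state.
- sense(): the state, without advancing time (a new reading comes with each control period).
- camera(name): name is "side" or "top"; returns a dict with "image" (400x640x3 uint8, red, green, blue), "intrinsics" (3x3 intrinsics, pixels), "world_from_camera" (4x4, takes a point from camera to world coordinates). Camera axes: x right, y down, z forward; pixel columns grow to the right and rows downward; lengths in mm; the calibration is good to about 2 mm. A picture is of the moment at which its call begins. There is no depth.
- finish_job(): hands the job in; it is judged then, once.
The state is a dict: "time_s": time; "qpos": joint angles; "qvel": joint speeds; "joint_efforts": joint torques, N m; "tool_pos": TCP position; "tcp_rot": TCP orientation; "force": force on the tool from outside, world axes, zero at the start; "torque": the same for the moment, N m; "gripper_width": finger opening in mm; "grasp_force": force on a finger pad.
Only numpy, scipy, OpenCV 4.12 (cv2) and the standard library are available. Lean on these libraries where they do the work, as an engineer would, in place of code of your own. Each camera call takes 0.05 s, during which the arm holds its last target. There are 200 camera calls.

## Working session

There is one attempt and no reset: what is moved stays moved. The work goes in short steps, Python scripts to look and compute and a tool call to move; the robot and the scene stay as the last step left them, time stands still between calls to the robot, and variables do not carry over. Pictures are saved under pics/ and viewed, at most 12 in all, crops included, and the job is handed in when it is done.

Besides the shell and the picture viewer there is one more tool, called after "Request:" as a command line: name --argument value ..., lists and objects as JSON in quotes. drive_tool: Moves the arm, as the interface text tells. Its arguments: {"type":"object","properties":{"delta_pos":{"type":"array"},"rot":{"type":"array"},"grip":{"type":"array"},"grip_force":{"type":"number"}},"required":["delta_pos","rot","grip"]}

```bash
mkdir -p pics; cat > h.py <<'E'
import numpy as np, cv2
from station import sense, camera, finish_job
def snap(name,fn):
    c=camera(name); cv2.imwrite(fn,c["image"][:,:,::-1]); np.savez(fn+'.npz',K=c["intrinsics"],T=c["world_from_camera"]); return c
def pix2w(fn,uv,z):
    d=np.load(fn+'.npz'); K,T=d['K'],d['T']
    r=T[:3,:3]@np.linalg.inv(K)@np.array([uv[0],uv[1],1.]); o=T[:3,3]
    return o+r*(z-o[2])/r[2]
def w2pix(fn,p):
    d=np.load(fn+'.npz'); K,T=d['K'],d['T']
    q=K@(T[:3,:3].T@(np.array(p)-T[:3,3])); return q[:2]/q[2]
E
python3 - <<'E'
from h import *
for n in("top","side"):
    c=snap(n,f"pics/{n}0.png"); print(c["intrinsics"],c["world_from_camera"])
print(sense())
E
```

```text
[[492.2956753    0.         315.10229947]
 [  0.         492.2956753  202.49083576]
 [  0.           0.           1.        ]] [[-2.37271696e-02 -9.90778104e-01  1.33400784e-01  3.94746378e+02]
 [-9.99644556e-01  2.18906230e-02 -1.52171970e-02 -9.76222135e+01]
 [ 1.21566393e-02 -1.33714428e-01 -9.90945340e-01  1.25982065e+03]
 [ 0.00000000e+00  0.00000000e+00  0.00000000e+00  1.00000000e+00]]
[[387.10698964   0.         321.63031205]
 [  0.         387.10698964 207.40074922]
 [  0.           0.           1.        ]] [[ 9.98573390e-01  3.66793811e-02 -3.88047342e-02  5.73063065e+02]
 [ 5.12978085e-02 -4.57244282e-01  8.87860463e-01 -1.01199454e+03]
 [ 1.48229294e-02 -8.88584430e-01 -4.58473545e-01  6.27120334e+02]
 [ 0.00000000e+00  0.00000000e+00  0.00000000e+00  1.00000000e+00]]
{'time_s': 0.1, 'qpos': array([ 1.31759578e+00,  3.53600563e-01,  1.63408583e+00,  4.48293227e-06,
        1.15521154e+00, -2.41815922e-03]), 'qvel': array([-1.00740210e-05, -1.82763319e-03, -2.69944886e-03,  1.03534874e-04,
        3.88016940e-05, -4.75853896e-05]), 'joint_efforts': array([ 8.76947179e-04, -6.06355691e+01, -3.42821145e+01,  9.87589146e-05,
        4.05983068e-03,  2.37214476e-05]), 'tool_pos': array([155.05593157, 605.23155072, 404.01192316]), 'tcp_rot': array([-8.52197153e-05,  1.25063739e-01,  9.92148495e-01, -6.47053634e-04]), 'force': array([-0.92642905,  0.02628511,  0.22217004]), 'torque': array([0.02123628, 0.06516325, 0.00425536]), 'grasp_force': 0.0, 'gripper_width': 85.00346749097747}
```

View pics/top0.png

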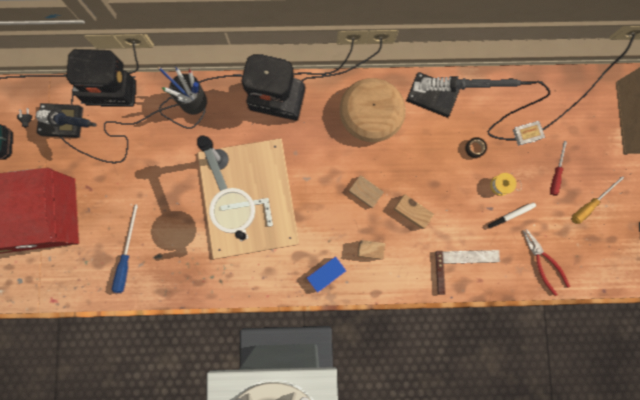

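View pics/side0.png

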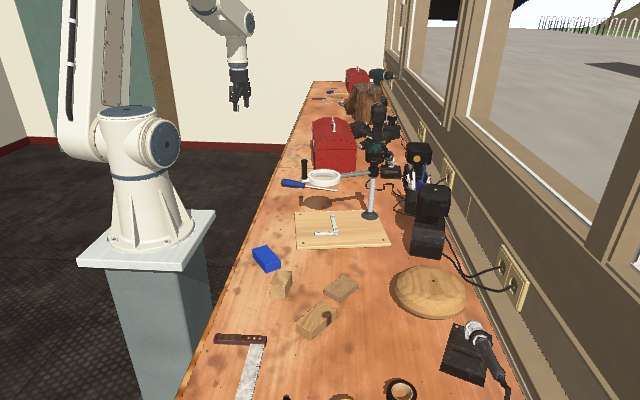

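The top view shows the magnifier with its knob at (205,143), ring at (233,210) and pin at (240,235), and the fence corner near (268,200). These could be taken for the knot_block:
- Top (411,212): brown, dark mark, longest. My choice.
- Top (366,192): thin block.
- Top (370,250): short block.
- Top (326,274): blue look-alike.

I'll check the choice in a close crop.

```bash
python3 - <<'E'
import cv2
a=cv2.imread('pics/top0.png')
cv2.imwrite('pics/c1.png',cv2.resize(a[130:280,190:450],None,fx=3,fy=3,interpolation=cv2.INTER_CUBIC))
E
```

```text
(no output)
```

View pics/c1.png

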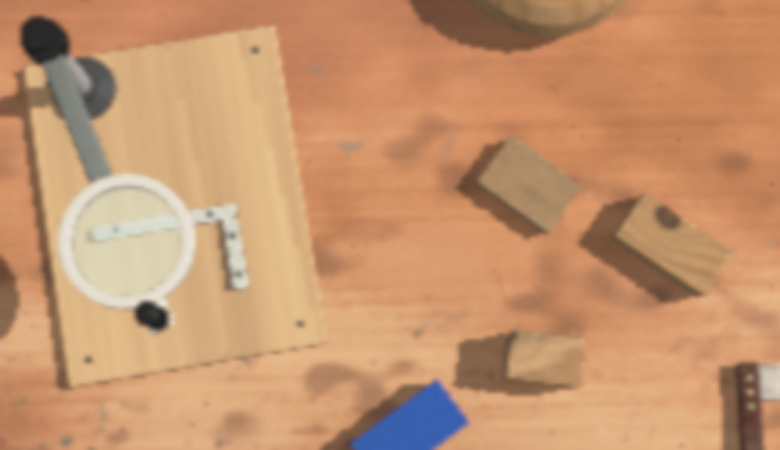

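The crop confirms it. The knot block's top face has corners near crop (648,197), (731,250), (706,294), (615,238), with the knot at (668,216). The fence's inner corner is near (226,218), the knob at (45,38) and the pin cap at (150,314).

```bash
python3 - <<'E'
from h import *
np.set_printoptions(precision=1,suppress=True)
f='pics/top0.png'
C=lambda x,y,z:pix2w(f,(190+(x+.5)/3-.5,130+(y+.5)/3-.5),z)
k=[C(*p,28) for p in[(648,197),(731,250),(706,294),(615,238)]]
print('knot',np.array(k),np.mean(k,0)); 
for i in range(4):
    d=k[(i+1)%4]-k[i]; print(np.linalg.norm(d),np.degrees(np.arctan2(d[1],d[0])))
b=[C(*p,12) for p in[(25,72),(277,27),(327,343),(70,387)]]; print('board',np.array(b))
for i in range(4):
    d=b[(i+1)%4]-b[i]; print(np.linalg.norm(d),np.degrees(np.arctan2(d[1],d[0])))
r=[C(*p,20) for p in[(226,219),(90,241),(234,290),(246,288),(238,205)]]; print('fence innercorner, left inner end, right ends, outer corner',np.array(r))
d=r[1]-r[0];print(np.linalg.norm(d),np.degrees(np.arctan2(d[1],d[0])))
d=r[2]-r[0];print(np.linalg.norm(d),np.degrees(np.arctan2(d[1],d[0])))
kn=C(45,38,200);pin=C(150,312,236);ring=C(127,240,181)
print('knob',kn,'pin',pin,'ring',ring,np.linalg.norm((pin-kn)[:2]),np.linalg.norm((ring-kn)[:2]))
t=[C(*p,19) for p in[(512,140),(580,187),(547,231),(478,182)]];print('thin',np.mean(t,0))
t=[C(*p,40) for p in[(510,333),(584,340),(581,389),(507,380)]];print('short',np.array(t))
E
```

```text
knot [[ 573.8 -346.6   28. ]
 [ 527.2 -414.4   28. ]
 [ 490.6 -391.3   28. ]
 [ 539.6 -317.1   28. ]] [ 532.8 -367.3   28. ]
82.29563908992594 -124.49115714981528
43.27498031717915 147.75556419264302
88.94611128763783 56.614089547082855
45.22770850036081 -40.75852905330665
board [[696.7 182.8  12. ]
 [732.1 -34.7  12. ]
 [457.8 -72.7  12. ]
 [426.  143.1  12. ]]
220.36767279962706 -80.76132698372429
276.94893245244157 -172.1009236707013
218.1689175861524 98.37796954128105
273.6290320664285 8.34846744462517
fence innercorner, left inner end, right ends, outer corner [[564.   10.5  20. ]
 [547.8 125.2  20. ]
 [503.6   4.4  20. ]
 [505.1  -5.7  20. ]
 [575.8   0.2  20. ]]
115.86826284710251 98.03280010091899
60.68272156071217 -174.22578782799843
knob [676.5 126.2 200. ] pin [470.7  44.9 236. ] ring [528.1  69.2 181. ] 221.23080587141274 158.94624513452186
thin [ 587.7 -247.5   19. ]
short [[ 461.1 -224.5   40. ]
 [ 453.9 -285.4   40. ]
 [ 413.8 -281.2   40. ]
 [ 422.6 -220.6   40. ]]
```

```bash
cat >> h.py <<'E'
from scipy.spatial.transform import Rotation as Ro, Slerp
import json
def pose():
    s=sense(); q=s['tcp_rot']; return s['tool_pos'],Ro.from_quat([q[1],q[2],q[3],q[0]]),s
def down(yaw):
    a=np.radians(yaw); y=np.array([np.cos(a),np.sin(a),0]); z=np.array([0,0,-1.]); return Ro.from_matrix(np.c_[np.cross(y,z),y,z])
def plan(wps,grip=None,start=None):
    """wps: list of (xyz mm, yaw deg, rows); prints rounded rows in the tool axes"""
    p,R,s=pose(); 
    y=R.as_matrix()[:,1]; print('at',np.round(p,1),'yaw',round(np.degrees(np.arctan2(y[1],y[0])),1),'w',round(s['gripper_width'],1))
    D=[];W=[]
    for x,yaw,n in wps:
        T=down(yaw); x=np.array(x,float); sl=Slerp([0,1],Ro.concatenate([R,T])); p0=p.copy()
        for i in range(1,n+1):
            g=p0+(x-p0)*i/n; Rn=sl(i/n)
            d=np.round(R.inv().apply(g-p)/1000,4); w=np.round((R.inv()*Rn).as_rotvec(degrees=True),1)
            p=p+R.apply(d*1000); R=R*Ro.from_rotvec(w,degrees=True); D.append(d.tolist());W.append(w.tolist())
    for i in range(0,len(D),8): print(json.dumps(D[i:i+8])); print(json.dumps(W[i:i+8]))
E
python3 - <<'E'
from h import *
plan([((171,570,445),80,1),((471,47,445),111.5,13),((471,47,442),111.5,2)])
E
```

```text
at [155.1 605.2 404. ] yaw 75.6 w 85.0
[[-0.0242, -0.0302, -0.0409], [-0.0297, -0.0356, -0.0], [-0.0282, -0.0369, -0.0], [-0.0266, -0.038, -0.0001], [-0.0249, -0.0391, 0.0], [-0.0233, -0.0401, -0.0], [-0.0215, -0.0411, -0.0], [-0.0199, -0.0419, -0.0]]
[[-0.1, -0.0, -4.4], [0.0, 0.0, -2.4], [0.0, 0.0, -2.4], [0.0, 0.0, -2.5], [0.0, 0.0, -2.4], [0.0, 0.0, -2.4], [0.0, 0.0, -2.4], [0.0, 0.0, -2.4]]
[[-0.018, -0.0427, -0.0001], [-0.0162, -0.0435, 0.0], [-0.0143, -0.0441, -0.0], [-0.0125, -0.0447, -0.0], [-0.0106, -0.0451, -0.0], [-0.0087, -0.0456, -0.0001], [0.0, 0.0, 0.0015], [0.0, 0.0, 0.0015]]
[[0.0, 0.0, -2.5], [0.0, 0.0, -2.4], [0.0, 0.0, -2.4], [0.0, 0.0, -2.4], [0.0, 0.0, -2.4], [0.0, 0.0, -2.5], [0.0, 0.0, 0.0], [0.0, 0.0, 0.0]]
```

Request:
drive_tool --delta_pos '[[-0.024,-0.03,-0.041],[-0.03,-0.0355,0],[-0.028,-0.037,0],[-0.0265,-0.038,0],[-0.025,-0.039,0],[-0.0235,-0.04,0],[-0.0215,-0.041,0],[-0.02,-0.042,0]]' --rot '[[0,0,-4.4],[0,0,-2.4],[0,0,-2.4],[0,0,-2.5],[0,0,-2.4],[0,0,-2.4],[0,0,-2.4],[0,0,-2.4]]' --grip '[1,1,1,1,1,1,1,1]' --grip_force 20

```text
time_s: 1.1
tool_pos: [333.3, 287.6, 445.6]
tcp_rot: [-0.0, -0.061, 0.998, -0.0]
force: [-1.0, -0.1, -0.3]
gripper_width: 85.2
grasp_force: 0.0
```

Request:
drive_tool --delta_pos '[[-0.018,-0.0425,0],[-0.016,-0.0435,0],[-0.0145,-0.044,0],[-0.0125,-0.0445,0],[-0.0105,-0.045,0],[-0.0085,-0.0455,0],[0,0,0],[0,0,0]]' --rot '[[0,0,-2.5],[0,0,-2.4],[0,0,-2.4],[0,0,-2.4],[0,0,-2.4],[0,0,-2.5],[0,0,0],[0,0,0]]' --grip '[1,1,1,1,1,1,1,1]'

```text
time_s: 2.1
tool_pos: [470.6, 48.2, 445.3]
tcp_rot: [-0.0, -0.186, 0.983, 0.0]
force: [-0.2, -0.2, 1.3]
gripper_width: 85.5
grasp_force: 0.0
```

```bash
python3 - <<'E'
from h import *
plan([((471,47,370),111.5,3)])
snap('side','pics/side1.png');a=cv2.imread('pics/side1.png')
cv2.imwrite('pics/c2.png',cv2.resize(a[80:260,230:430],None,fx=3,fy=3,interpolation=cv2.INTER_CUBIC))
for z in(0,):
  print(w2pix('pics/side1.png',(471,45,236)),w2pix('pics/side1.png',(680,128,200)))
E
```

```text
at [470.6  48.2 445.3] yaw 111.5 w 85.5
[[-0.0, -0.0004, 0.0251], [-0.0, -0.0005, 0.0251], [-0.0, -0.0004, 0.0251]]
[[0.0, -0.0, -0.0], [0.0, -0.0, -0.0], [0.0, -0.0, -0.0]]
[303.17000587 159.25840526] [372.73708212 163.08902092]
```

View pics/c2.png

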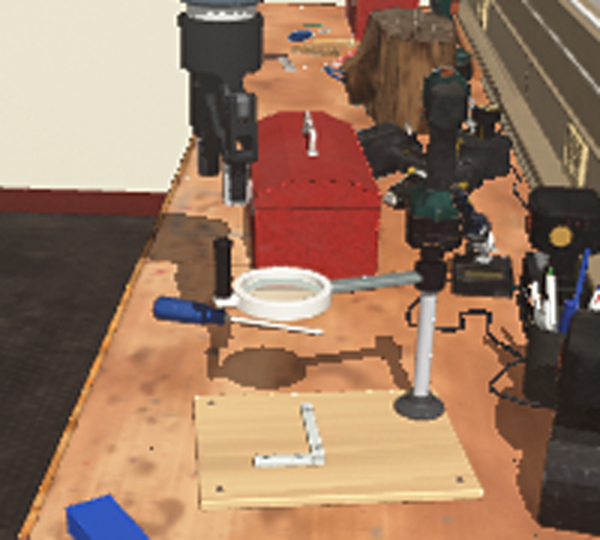

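The pin's cap top is at crop (222,240), full-frame (304,160), which matches the predicted (303,159). The gripper hangs above it and is in line, so I'll go down and cage the pin.

Request:
drive_tool --delta_pos '[[0,-0.001,0.025],[0,0,0.025],[0,0,0.026],[0,0,0],[0,0,0],[0,0,0],[0,0,0],[0,0,0]]' --rot '[[0,0,0],[0,0,0],[0,0,0],[0,0,0],[0,0,0],[0,0,0],[0,0,0],[0,0,0]]' --grip '[1,1,1,0.26,0.26,0.26,0.26,0.26]'

```text
time_s: 3.15
tool_pos: [471.3, 47.2, 370.1]
tcp_rot: [0.0, -0.187, 0.982, -0.0]
force: [0.7, 0.3, 0.7]
gripper_width: 22.4
grasp_force: 0.0
```

```bash
python3 - <<'E'
from h import *
p,R,s=pose(); print(s['grasp_force'],s['force'])
P=np.array([680,127.5]); d=p[:2]-P; print(np.hypot(*d),np.degrees(np.arctan2(d[1],d[0])))
# arc clockwise by 74 deg, gripper turning with it
a0=np.degrees(np.arctan2(d[1],d[0])); r=226.5
w=[]
y=R.as_matrix()[:,1];yaw=np.degrees(np.arctan2(y[1],y[0]))
n=22
for i in range(1,n+1):
    f=i/n; f=f*f*(3-2*f); a=np.radians(a0-74*f)
    w.append(((P[0]+r*np.cos(a),P[1]+r*np.sin(a),p[2]),yaw-74*f,1))
w+= [w[-1]]*2
plan(w); print(w[-1])
E
```

```text
0.0 [0.68526365 0.29154569 0.66358257]
223.56682989204396 -158.96010644170553
at [471.3  47.2 370.1] yaw 111.5 w 22.4
[[0.0029, 0.0018, -0.0], [-0.0001, 0.005, -0.0], [-0.0002, 0.0081, -0.0], [-0.0003, 0.0106, -0.0], [-0.0005, 0.013, -0.0], [-0.0007, 0.0149, -0.0], [-0.0007, 0.0166, -0.0], [-0.0009, 0.0179, -0.0]]
[[-0.0, 0.0, 0.4], [-0.0, 0.0, 1.3], [-0.0, 0.0, 2.1], [-0.0, 0.0, 2.6], [-0.0, 0.0, 3.3], [-0.0, 0.0, 3.8], [0.0, 0.0, 4.2], [0.0, 0.0, 4.5]]
[[-0.0009, 0.0188, -0.0], [-0.001, 0.0196, 0.0], [-0.0011, 0.0198, 0.0], [-0.001, 0.0199, 0.0], [-0.001, 0.0195, 0.0], [-0.001, 0.0189, 0.0], [-0.0008, 0.0179, 0.0], [-0.0008, 0.0165, 0.0]]
[[0.0, 0.0, 4.8], [0.0, 0.0, 5.0], [0.0, 0.0, 5.0], [0.0, 0.0, 5.0], [0.0, 0.0, 5.0], [0.0, 0.0, 4.8], [0.0, 0.0, 4.5], [0.0, 0.0, 4.2]]
[[-0.0006, 0.015, 0.0001], [-0.0005, 0.0129, -0.0], [-0.0003, 0.0107, -0.0], [-0.0002, 0.008, -0.0], [-0.0001, 0.0051, -0.0], [-0.0, 0.0017, -0.0], [-0.0, 0.0, -0.0], [-0.0, 0.0, -0.0]]
[[0.0, 0.0, 3.8], [0.0, 0.0, 3.3], [0.0, 0.0, 2.6], [0.0, 0.0, 2.1], [0.0, 0.0, 1.3], [0.0, 0.0, 0.4], [0.0, 0.0, 0.0], [0.0, 0.0, 0.0]]
((np.float64(543.5629806577941), np.float64(308.2959893167283), np.float64(370.0759620530105)), np.float64(37.52304927264608), 1)
```

Request:
drive_tool --delta_pos '[[0,0.002,0],[0,0.005,0],[0,0.008,0],[0,0.0106,0],[-0.0005,0.013,0],[-0.0007,0.015,0],[-0.0007,0.0166,0],[-0.0009,0.018,0]]' --rot '[[0,0,0.4],[0,0,1.3],[0,0,2.1],[0,0,2.6],[0,0,3.3],[0,0,3.8],[0,0,4.2],[0,0,4.5]]' --grip '[0.26,0.26,0.26,0.26,0.26,0.26,0.26,0.26]'

```text
time_s: 4.15
tool_pos: [455.2, 134.0, 369.6]
tcp_rot: [-0.0, 0.008, 1.0, -0.0]
force: [-0.2, -1.0, 1.0]
gripper_width: 22.2
grasp_force: 0.4
```

Request:
drive_tool --delta_pos '[[-0.0009,0.019,0],[-0.001,0.0196,0],[-0.001,0.0198,0],[-0.001,0.0199,0],[-0.001,0.0195,0],[-0.001,0.019,0],[-0.0008,0.018,0],[-0.0008,0.0165,0]]' --rot '[[0,0,4.8],[0,0,5],[0,0,5],[0,0,5],[0,0,5],[0,0,4.8],[0,0,4.5],[0,0,4.2]]' --grip '[0.26,0.26,0.26,0.26,0.26,0.26,0.26,0.26]'

```text
time_s: 5.15
tool_pos: [506.9, 273.7, 369.4]
tcp_rot: [-0.0, 0.335, 0.942, -0.0]
force: [-1.4, -0.4, 0.7]
gripper_width: 21.9
grasp_force: 0.4
```

Request:
drive_tool --delta_pos '[[-0.0006,0.015,0],[-0.0005,0.013,0],[-0.0003,0.0107,0],[0,0.008,0],[0,0.005,0],[0,0.0017,0],[0,0,0],[0,0,0]]' --rot '[[0,0,3.8],[0,0,3.3],[0,0,2.6],[0,0,2.1],[0,0,1.3],[0,0,0.4],[0,0,0],[0,0,0]]' --grip '[0.26,0.26,0.26,0.26,0.26,0.26,0.6,1]'

```text
time_s: 6.15
tool_pos: [545.2, 310.0, 369.8]
tcp_rot: [0.0, 0.442, 0.897, 0.0]
force: [-0.4, 0.1, -0.4]
gripper_width: 57.9
grasp_force: 0.0
```

```bash
python3 - <<'E'
from h import *
p,R,s=pose(); print(s['force'])
snap('top','pics/top1.png');a=cv2.imread('pics/top1.png')
cv2.imwrite('pics/c3.png',cv2.resize(a[120:280,110:430],None,fx=2.5,fy=2.5,interpolation=cv2.INTER_CUBIC))
E
```

```text
[-0.36303455  0.10482662 -0.38613494]
```

View pics/c3.png

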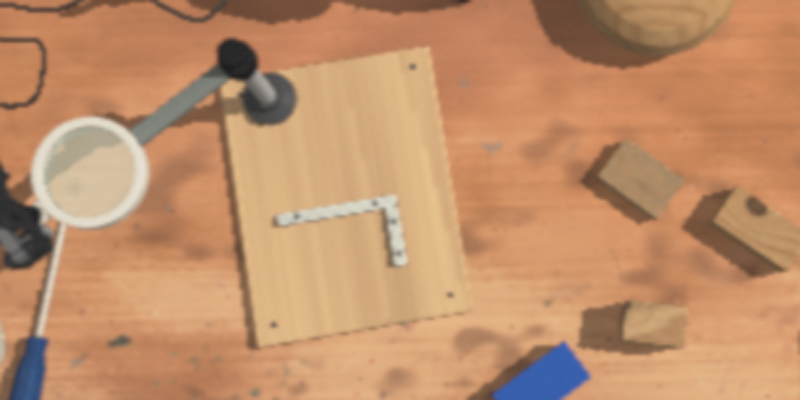

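The arm is now well to the left: ring at crop (90,172), and the fence is clear with its corner at about (395,200). Next I'll fit the fence closely and look at the block.

```bash
cat > fit.py <<'E'
from h import *
from scipy.optimize import minimize
f='pics/top1.png'; a=cv2.imread(f)
def world(q,pts,z):
    c,s=np.cos(q[2]),np.sin(q[2]); return [(q[0]+c*x-s*y,q[1]+s*x+c*y,z) for x,y in pts]
S=8
def poly(q,pts,z,o): return np.array([((w2pix(f,p)-o+.5)*S-.5) for p in world(q,pts,z)])
def render(q,pts,zs,o,sh,hull=False):
    m=np.zeros((sh[0]*S,sh[1]*S),np.uint8)
    P=[poly(q,pts,z,o) for z in zs]
    if hull: P=[cv2.convexHull(np.vstack(P).astype(np.float32))[:,0]]
    for p in P: cv2.fillPoly(m,[np.round(p*16).astype(np.int32)],255,shift=4)
    return cv2.resize(m,(sh[1],sh[0]),interpolation=cv2.INTER_AREA)/255.
L=[(0,0),(-60,0),(-60,-12),(12,-12),(12,110),(0,110)]
o=np.array([210,190]); im=a[190:240,210:285].astype(float)
hsv=cv2.cvtColor(im.astype(np.uint8),cv2.COLOR_BGR2HSV)
sat=hsv[:,:,1].astype(float); m=np.clip((95-sat)/60,0,1)
def cost(q): 
    q=[q[0],q[1],q[2]/100]; return ((render(q,L,[20],o,m.shape)-m)**2).sum()
r=minimize(cost,[564,10.5,14.3],method='Nelder-Mead',options=dict(initial_simplex=[[564,10.5,14.3],[570,10.5,14.3],[564,16,14.3],[564,10.5,18]]))
q=[r.x[0],r.x[1],r.x[2]/100]; print('fence',q[:2],np.degrees(q[2]),r.fun,m.sum())
v=cv2.resize(a[190:240,210:285],None,fx=S,fy=S,interpolation=cv2.INTER_CUBIC); cv2.polylines(v,[np.round(poly(q,L,20,o)).astype(int)],1,(0,0,255),1)
B=[(-22.5,-45),(22.5,-45),(22.5,45),(-22.5,45)]
qb=[532.,-367,np.radians(-33.5)]; o2=np.array([382,185])
v2=cv2.resize(a[185:235,382:440],None,fx=S,fy=S,interpolation=cv2.INTER_CUBIC)
cv2.polylines(v2,[np.round(poly(qb,B,28,o2)).astype(int)],1,(0,0,255),1)
h=400; out=np.hstack([v[:,::1],v2])
out=cv2.resize(out,(800,int(out.shape[0]*800/out.shape[1]))); print(out.shape, 800/(v.shape[1]+v2.shape[1])); cv2.imwrite('pics/c4.png',out)
E
python3 fit.py
```

```text
fence [np.float64(563.2308753161437), np.float64(13.77517545304998)] 8.249295425432953 11.054294502114573 390.1333333333333
(300, 800, 3) 0.7518796992481203
```

View pics/c4.png

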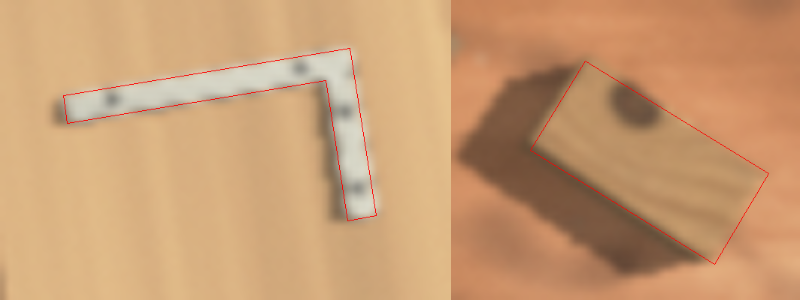

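The fence fit lies right on the strips: corner at (563,13.5), turned 8.25°. The block outline also matches, with its centre at (532,-367), long side at 56.5° and the knot on top at crop (635,103). I'll go and fetch it.

```bash
python3 - <<'E'
from h import *
plan([((545,309,440),37.5,2),((532,-367,440),-33.5,13),((532,-367,440),-33.5,1),((532,-367,240),-33.5,4)])
E
```

```text
at [545.2 310.  369.7] yaw 37.5 w 64.8
[[-0.0003, -0.0004, -0.0351], [-0.0004, -0.0003, -0.0352], [-0.0406, -0.0325, 0.0], [-0.0436, -0.0284, 0.0], [-0.046, -0.0242, 0.0], [-0.0481, -0.0197, 0.0], [-0.0499, -0.015, 0.0], [-0.0509, -0.0102, 0.0]]
[[0.0, 0.0, 0.0], [0.0, 0.0, 0.0], [0.0, -0.0, 5.5], [0.0, -0.0, 5.4], [0.0, -0.0, 5.5], [0.0, -0.0, 5.5], [0.0, -0.0, 5.4], [0.0, -0.0, 5.5]]
[[-0.0518, -0.0053, 0.0], [-0.052, -0.0004, 0.0], [-0.0518, 0.0046, 0.0], [-0.0511, 0.0095, 0.0], [-0.05, 0.0143, 0.0], [-0.0484, 0.0191, 0.0], [-0.0464, 0.0235, 0.0], [0.0, 0.0, 0.0]]
[[0.0, -0.0, 5.4], [0.0, -0.0, 5.5], [0.0, -0.0, 5.5], [0.0, -0.0, 5.4], [0.0, -0.0, 5.5], [0.0, -0.0, 5.5], [0.0, -0.0, 5.4], [0.0, -0.0, 0.0]]
[[0.0, 0.0, 0.05], [0.0, 0.0, 0.05], [0.0, 0.0, 0.05], [0.0, 0.0, 0.05]]
[[0.0, -0.0, 0.0], [0.0, -0.0, 0.0], [0.0, -0.0, 0.0], [0.0, -0.0, 0.0]]
```

Request:
drive_tool --delta_pos '[[0,0,-0.035],[0,0,-0.035],[-0.0405,-0.0325,0],[-0.0435,-0.0285,0],[-0.046,-0.024,0],[-0.048,-0.02,0],[-0.05,-0.015,0],[-0.051,-0.01,0]]' --rot '[[0,0,0],[0,0,0],[0,0,5.5],[0,0,5.4],[0,0,5.5],[0,0,5.5],[0,0,5.4],[0,0,5.5]]' --grip '[1,1,1,1,1,1,1,1]'

```text
time_s: 7.2
tool_pos: [538.8, -3.5, 440.0]
tcp_rot: [0.0, 0.678, 0.735, 0.0]
force: [1.1, 1.2, -0.1]
gripper_width: 85.5
grasp_force: 0.0
```

Request:
drive_tool --delta_pos '[[-0.052,-0.0055,0],[-0.052,0,0],[-0.052,0.0045,0],[-0.051,0.0095,0],[-0.05,0.0145,0],[-0.0485,0.019,0],[-0.0465,0.0235,0],[0,0,0]]' --rot '[[0,0,5.4],[0,0,5.5],[0,0,5.5],[0,0,5.4],[0,0,5.5],[0,0,5.5],[0,0,5.4],[0,0,0]]' --grip '[1,1,1,1,1,1,1,1]'

```text
time_s: 8.2
tool_pos: [531.5, -369.5, 439.4]
tcp_rot: [0.0, 0.882, 0.472, -0.0]
force: [0.2, 0.4, 0.7]
gripper_width: 85.6
grasp_force: 0.0
```

```bash
python3 - <<'E'
from h import *
plan([((532,-367,240),-33.5,4),((532,-367,181),-33.5,3)])
E
```

```text
at [ 531.5 -369.5  439.4] yaw -33.7 w 85.6
[[0.0006, -0.0003, 0.0499], [0.0006, -0.0002, 0.0498], [0.0007, -0.0003, 0.0499], [0.0006, -0.0003, 0.0498], [0.0, -0.0, 0.0197], [0.0, -0.0, 0.0196], [0.0, -0.0, 0.0197]]
[[0.0, 0.0, -0.1], [0.0, 0.0, -0.0], [0.0, 0.0, -0.1], [0.0, 0.0, -0.0], [0.0, 0.0, -0.0], [0.0, 0.0, -0.0], [0.0, 0.0, -0.0]]
```

Request:
drive_tool --delta_pos '[[0.0025,-0.001,0.05],[0,0,0.05],[0,0,0.05],[0,0,0.05],[0,0,0.0195],[0,0,0.0195],[0,0,0.0195],[0,0,0]]' --rot '[[0,0,-0.2],[0,0,0],[0,0,0],[0,0,0],[0,0,0],[0,0,0],[0,0,0],[0,0,0]]' --grip '[1,1,1,1,1,1,1,0.4]' --grip_force 30

```text
time_s: 9.2
tool_pos: [532.5, -363.5, 180.4]
tcp_rot: [-0.001, 0.88, 0.475, -0.0]
force: [0.3, 0.1, -0.1]
gripper_width: 69.6
grasp_force: 0.0
```

Request:
drive_tool --delta_pos '[[0,0,0],[0,0,0],[0,0,0],[0,0,0],[0,0,0],[0,0,0],[0,0,-0.01],[0,0,-0.02]]' --rot '[[0,0,0],[0,0,0],[0,0,0],[0,0,0],[0,0,0],[0,0,0],[0,0,0],[0,0,0]]' --grip '[0.4,0.4,0.4,0.4,0.4,0.4,0.4,0.4]'

```text
time_s: 10.2
tool_pos: [532.3, -363.5, 211.5]
tcp_rot: [-0.001, 0.88, 0.475, -0.0]
force: [0.4, 0.6, -0.9]
gripper_width: 44.8
grasp_force: 30.7
```

```bash
python3 - <<'E'
from h import *
snap('side','pics/side2.png');a=cv2.imread('pics/side2.png')
cv2.imwrite('pics/c5.png',cv2.resize(a[200:370,220:400],None,fx=3,fy=3,interpolation=cv2.INTER_CUBIC))
p,R,s=pose();print(s['grasp_force'],s['force'])
c=np.array([563.2,13.7]);t=np.radians(8.25);x=np.array([np.cos(t),np.sin(t)]);y=np.array([-x[1],x[0]])
g=c-22.5*x+45*y; h=g-4*x+4*y; print('goal',g,'pre',h)
plan([((531,-367,290),-33.5,2),((*h,290),8.25,12),((*h,290),8.25,2)])
E
```

```text
30.716437697410583 [ 1.12547451 -0.50996522  0.91240755]
goal [534.47567581  55.00572841] pre [529.94309977  58.39036347]
at [ 533.4 -364.2  214.8] yaw -33.3 w 44.7
[[-0.0018, -0.0001, -0.0376], [-0.0019, -0.0002, -0.0376], [0.0295, -0.0196, 0.0], [0.0307, -0.0178, 0.0], [0.0317, -0.0159, 0.0], [0.0326, -0.014, 0.0001], [0.0333, -0.0119, -0.0], [0.0341, -0.0099, -0.0]]
[[0.1, 0.0, 0.1], [0.1, 0.0, 0.1], [-0.0, -0.0, -3.5], [-0.0, -0.0, -3.5], [-0.0, -0.0, -3.4], [-0.0, -0.0, -3.5], [-0.0, -0.0, -3.5], [-0.0, -0.0, -3.5]]
[[0.0346, -0.0078, 0.0], [0.035, -0.0058, 0.0], [0.0352, -0.0036, 0.0], [0.0355, -0.0014, 0.0001], [0.0354, 0.0007, -0.0], [0.0353, 0.0029, -0.0], [0.0, -0.0, -0.0], [0.0, -0.0, -0.0]]
[[-0.0, -0.0, -3.4], [-0.0, -0.0, -3.5], [-0.0, -0.0, -3.5], [-0.0, -0.0, -3.5], [-0.0, -0.0, -3.4], [-0.0, -0.0, -3.5], [-0.0, -0.0, -0.0], [-0.0, -0.0, -0.0]]
```

View pics/c5.png

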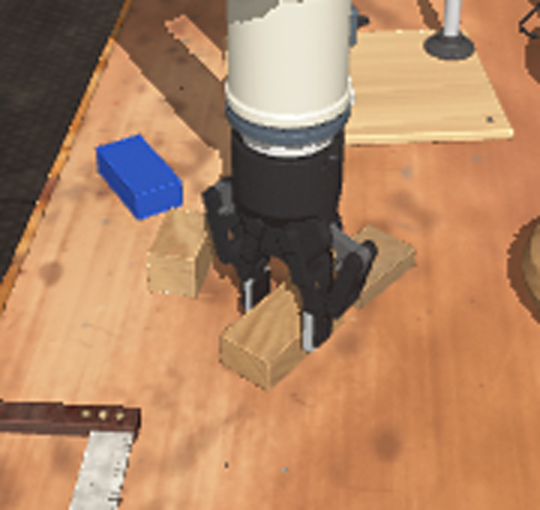

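The picture shows the knot block held between the fingers, lifted off the bench and level. It sits about 3 mm off centre lengthwise. The other two blocks, at crop (180,255) and (385,265), are untouched. I'll carry it over with a margin along y.

Request:
drive_tool --delta_pos '[[-0.001,0,-0.038],[-0.001,0,-0.038],[0.0295,-0.0195,0],[0.031,-0.018,0],[0.032,-0.016,0],[0.0325,-0.014,0],[0.0335,-0.012,0],[0.034,-0.01,0]]' --rot '[[0,0,0],[0,0,0],[0,0,-3.5],[0,0,-3.5],[0,0,-3.4],[0,0,-3.5],[0,0,-3.5],[0,0,-3.5]]' --grip '[0.4,0.4,0.4,0.4,0.4,0.4,0.4,0.4]'

```text
time_s: 11.25
tool_pos: [530.3, -150.9, 288.1]
tcp_rot: [0.001, 0.779, 0.628, 0.0]
force: [0.6, -0.1, -1.2]
gripper_width: 44.6
grasp_force: 31.0
```

Request:
drive_tool --delta_pos '[[0.0345,-0.008,0],[0.035,-0.006,0],[0.035,-0.0035,0],[0.0355,-0.0015,0],[0.0355,0.0005,0],[0.0355,0.003,0],[0.005,0,0],[0,0,0]]' --rot '[[0,0,-3.4],[0,0,-3.5],[0,0,-3.5],[0,0,-3.5],[0,0,-3.4],[0,0,-3.5],[0,0,0],[0,0,0]]' --grip '[0.4,0.4,0.4,0.4,0.4,0.4,0.4,0.4]'

```text
time_s: 12.25
tool_pos: [527.7, 65.7, 287.7]
tcp_rot: [0.0, 0.653, 0.757, 0.0]
force: [-0.1, -0.5, -0.4]
gripper_width: 44.5
grasp_force: 31.0
```

```bash
python3 - <<'E'
from h import *
c=np.array([563.2,13.7]);t=np.radians(8.25);x=np.array([np.cos(t),np.sin(t)]);y=np.array([-x[1],x[0]])
g=c-22.5*x+45*y; h=g-4*x+9*y; print('pre',h)
p,R,s=pose();print(s['grasp_force'],s['force'])
plan([((*h,290),8.25,1),((*h,215),8.25,3),((*h,194.5),8.25,3),((*h,194.5),8.25,1)])
E
```

```text
pre [529.22563666  63.33862041]
30.95760226249695 [-0.08714244 -0.48478956 -0.35602985]
at [527.7  65.7 287.7] yaw 8.4 w 44.5
[[-0.0025, 0.0012, -0.0023], [-0.0, -0.0, 0.025], [-0.0, -0.0, 0.025], [-0.0, -0.0, 0.025], [-0.0, -0.0, 0.0068], [-0.0, -0.0, 0.0068], [-0.0, -0.0001, 0.0069], [-0.0, 0.0, -0.0]]
[[0.0, 0.0, 0.2], [0.0, 0.0, -0.0], [0.0, 0.0, -0.0], [0.0, 0.0, -0.0], [0.0, 0.0, -0.0], [0.0, 0.0, -0.0], [0.0, 0.0, -0.0], [0.0, 0.0, -0.0]]
```

Request:
drive_tool --delta_pos '[[-0.002,0.001,0.02],[0,0,0.025],[0,0,0.025],[0,0,0.015],[0,0,0.004],[0,0,0.003],[0,0,0.001],[0,0,0]]' --rot '[[0,0,0.2],[0,0,0],[0,0,0],[0,0,0],[0,0,0],[0,0,0],[0,0,0],[0,0,0]]' --grip '[0.4,0.4,0.4,0.4,0.4,0.4,0.4,0.4]'

```text
time_s: 13.25
tool_pos: [529.2, 63.9, 194.6]
tcp_rot: [0.0, 0.655, 0.756, 0.0]
force: [-0.4, 0.4, -0.4]
gripper_width: 44.5
grasp_force: 31.0
```

```bash
python3 - <<'E'
from h import *
snap('side','pics/side3.png');a=cv2.imread('pics/side3.png')
snap('top','pics/top3.png')
cv2.imwrite('pics/c6.png',cv2.resize(a[150:270,270:420],None,fx=5,fy=5,interpolation=cv2.INTER_CUBIC))
p,R,s=pose();print(s['grasp_force'],s['force'],p)
E
```

```text
30.967331528663635 [ 0.20608751  0.02391657 -0.7024586 ] [529.15926114  63.9475009  194.59342657]
```

View pics/c6.png

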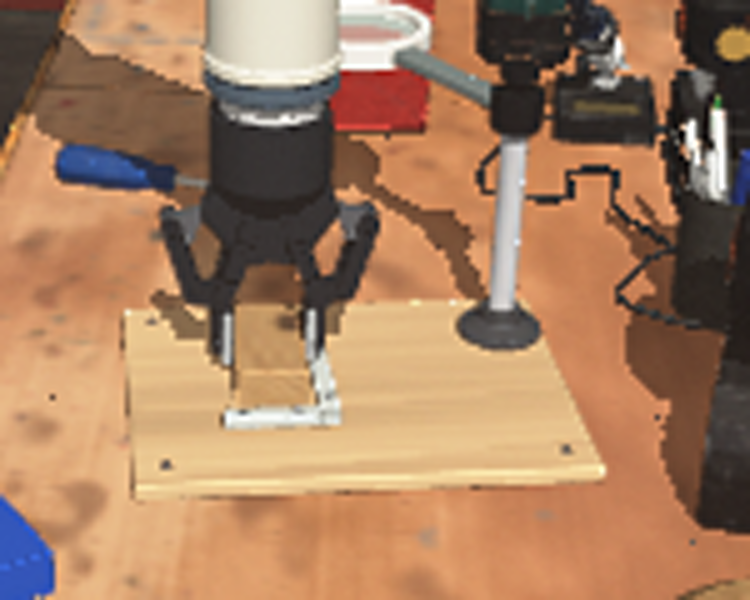

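The block is held level just above the board, inside the L, with a gap of a few mm to both strips (rear strip at crop (325,370), right strip at (280,415)). I'll lower it and ease it up to the strips while watching the force.

Request:
drive_tool --delta_pos '[[0,0,0.001],[0,0,0.0007],[0,0.001,0],[0,0.001,0],[0,0.001,0],[0,0,0],[0,0,0],[0,0,0]]' --rot '[[0,0,0],[0,0,0],[0,0,0],[0,0,0],[0,0,0],[0,0,0],[0,0,0],[0,0,0]]' --grip '[0.4,0.4,0.4,0.4,0.4,0.4,0.4,0.4]'

```text
time_s: 14.35
tool_pos: [530.3, 64.0, 194.2]
tcp_rot: [-0.002, 0.655, 0.756, -0.002]
force: [-15.7, -2.8, 32.9]
gripper_width: 44.8
grasp_force: 34.1
```

Request:
drive_tool --delta_pos '[[0,0.0005,0],[0,0.0005,0],[0,0.0005,0],[0,0,0],[-0.001,0,0],[-0.001,0,0],[-0.001,0,0],[0,0,0]]' --rot '[[0,0,0],[0,0,0],[0,0,0],[0,0,0],[0,0,0],[0,0,0],[0,0,0],[0,0,0]]' --grip '[0.4,0.4,0.4,0.4,0.4,0.4,0.4,0.4]'

```text
time_s: 15.35
tool_pos: [531.9, 62.7, 194.1]
tcp_rot: [-0.003, 0.655, 0.756, -0.001]
force: [-16.3, 11.0, 32.4]
gripper_width: 44.5
grasp_force: 32.2
```

Request:
drive_tool --delta_pos '[[0,0,-0.001],[0,0,-0.0003],[0,0,0],[0,0,0],[0,0,0],[0,0,0],[0,0,0],[0,0,0]]' --rot '[[0,0,0],[0,0,0],[0,0,0],[0,0,0],[0,0,0],[0,0,0],[0,0,0],[0,0,0]]' --grip '[0.4,0.4,0.4,0.4,0.4,0.4,0.4,0.4]'

```text
time_s: 16.35
tool_pos: [533.8, 61.8, 194.3]
tcp_rot: [-0.0, 0.655, 0.756, -0.0]
force: [-3.5, 4.0, 9.5]
gripper_width: 44.5
grasp_force: 31.2
```

Request:
drive_tool --delta_pos '[[0,0,-0.0002],[-0.001,0,0],[-0.001,0,0],[0,0,0],[-0.0005,0,0],[0,0,0],[0,0,0],[0,0,0]]' --rot '[[0,0,0],[0,0,0],[0,0,0],[0,0,0],[0,0,0],[0,0,0],[0,0,0],[0,0,0]]' --grip '[0.4,0.4,0.4,0.4,0.4,0.4,0.4,0.4]'

```text
time_s: 17.35
tool_pos: [534.4, 59.5, 194.4]
tcp_rot: [-0.0, 0.655, 0.756, 0.0]
force: [-2.9, 5.6, 7.1]
gripper_width: 44.6
grasp_force: 30.7
```

Request:
drive_tool --delta_pos '[[-0.001,0,0],[0,0,0],[-0.0005,0,0],[0,0,0],[0,0.0005,0],[0,0,0],[0,0,0],[0,0,0]]' --rot '[[0,0,0],[0,0,0],[0,0,0],[0,0,0],[0,0,0],[0,0,0],[0,0,0],[0,0,0]]' --grip '[0.4,0.4,0.4,0.4,0.4,0.4,0.4,0.4]'

```text
time_s: 18.35
tool_pos: [534.7, 58.1, 194.4]
tcp_rot: [-0.0, 0.655, 0.756, 0.0]
force: [-4.8, 5.5, 8.0]
gripper_width: 44.6
grasp_force: 30.9
```

Request:
drive_tool --delta_pos '[[0,0,-0.0004],[0,0,0],[-0.0005,0,0],[-0.0005,0,0],[0,0.0005,0],[0,0.0005,0],[0,0,0],[0,0,0]]' --rot '[[0,0,0],[0,0,0],[0,0,0],[0,0,0],[0,0,0],[0,0,0],[0,0,0],[0,0,0]]' --grip '[0.4,0.4,0.4,0.4,0.4,0.4,0.4,0.4]'

```text
time_s: 19.35
tool_pos: [535.3, 56.8, 194.3]
tcp_rot: [-0.001, 0.655, 0.756, -0.001]
force: [-6.0, 3.7, 8.1]
gripper_width: 44.5
grasp_force: 31.1
```

Request:
drive_tool --delta_pos '[[0,0.0005,0],[0,0.0005,0],[0,0,0],[-0.0005,0,0],[-0.0005,0,0],[0,0,0],[0,0,0],[0,0,0]]' --rot '[[0,0,0],[0,0,0],[0,0,0],[0,0,0],[0,0,0],[0,0,0],[0,0,0],[0,0,0]]' --grip '[0.4,0.4,0.4,0.4,0.4,0.4,0.4,0.4]'

```text
time_s: 20.35
tool_pos: [535.8, 56.5, 194.3]
tcp_rot: [-0.002, 0.655, 0.756, -0.001]
force: [-9.4, 8.5, 9.9]
gripper_width: 44.4
grasp_force: 31.0
```

```bash
python3 - <<'E'
from h import *
p,R,s=pose(); print(p,s['force'],s['torque'],R.inv().apply(s['force']))
snap('top','pics/top4.png');snap('side','pics/side4.png')
a=cv2.imread('pics/top4.png');b=cv2.imread('pics/side4.png')
A=cv2.resize(a[180:235,205:290],None,fx=8,fy=8,interpolation=cv2.INTER_CUBIC)
B=cv2.resize(b[190:250,285:370],None,fx=8,fy=8,interpolation=cv2.INTER_CUBIC)
v=np.vstack([A,B]); cv2.imwrite('pics/c7.png',cv2.resize(v,None,fx=.64,fy=.64,interpolation=cv2.INTER_AREA)); print(v.shape)
E
```

```text
[535.77129837  56.51652811 194.25656725] [-9.40744804  8.54591313  9.87109505] [1.36992998 1.82284795 0.24228009] [ 9.81624656 -8.12737196 -9.82641113]
(920, 680, 3)
```

View pics/c7.png

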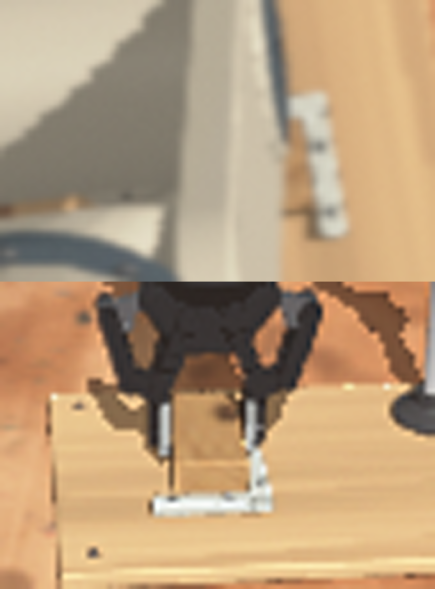

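The views show the block against the short strip on the right, with its rear side close against the long strip. Forces are rising in both directions. I'll give it one more small push each way and then let go.

Request:
drive_tool --delta_pos '[[0,0.0005,-0.0003],[0,0.0005,0],[0,0,0],[-0.0005,0,0],[-0.0005,0,0],[0,0,0],[0,0,0],[0,0,0]]' --rot '[[0,0,0],[0,0,0],[0,0,0],[0,0,0],[0,0,0],[0,0,0],[0,0,0],[0,0,0]]' --grip '[0.4,0.4,0.4,0.4,0.4,0.4,0.4,0.4]'

```text
time_s: 21.45
tool_pos: [536.6, 55.6, 194.3]
tcp_rot: [-0.002, 0.655, 0.756, -0.001]
force: [-8.9, 8.1, 8.1]
gripper_width: 44.3
grasp_force: 29.7
```

Request:
drive_tool --delta_pos '[[0,0.0005,-0.0004],[0,0.0005,0],[0,0.0005,0],[0,0,0],[0,0,0],[-0.0005,0,0],[-0.0005,0,0],[0,0,0]]' --rot '[[0,0,0],[0,0,0],[0,0,0],[0,0,0],[0,0,0],[0,0,0],[0,0,0],[0,0,0]]' --grip '[0.4,0.4,0.4,0.4,0.4,0.4,0.4,0.4]'

```text
time_s: 22.45
tool_pos: [537.1, 55.3, 194.3]
tcp_rot: [-0.003, 0.655, 0.756, -0.002]
force: [-14.3, 13.1, 9.5]
gripper_width: 44.4
grasp_force: 31.0
```

Both contacts are firm at about 14 N, so I'll let go and lift.

Request:
drive_tool --delta_pos '[[0,0,0],[0,0,0],[0,0,0],[0,0,0],[0,0,0],[0,0,-0.01],[0,0,-0.02],[0,0,-0.04]]' --rot '[[0,0,0],[0,0,0],[0,0,0],[0,0,0],[0,0,0],[0,0,0],[0,0,0],[0,0,0]]' --grip '[0.7,0.8,0.8,0.8,0.8,0.8,0.8,0.8]'

```text
time_s: 23.45
tool_pos: [539.4, 54.3, 265.3]
tcp_rot: [-0.001, 0.655, 0.756, -0.001]
force: [0.3, 0.2, -0.3]
gripper_width: 68.5
grasp_force: 0.0
```

```bash
python3 - <<'E'
from h import *
plan([((537,100,330),8.25,2),((545,305,440),37.5,6)])
E
```

```text
at [539.4  54.3 265.3] yaw 8.2 w 68.5
[[0.0228, 0.002, -0.0324], [0.0228, 0.0021, -0.0323], [0.0336, 0.0062, -0.0183], [0.033, 0.009, -0.0184], [0.0321, 0.0119, -0.0183], [0.031, 0.0144, -0.0184], [0.0296, 0.0171, -0.0183], [0.0281, 0.0195, -0.0184]]
[[-0.1, -0.0, -0.0], [-0.0, -0.0, -0.0], [-0.0, -0.0, -4.9], [-0.0, -0.0, -4.9], [-0.0, -0.0, -4.8], [-0.0, -0.0, -4.9], [-0.0, -0.0, -4.9], [-0.0, -0.0, -4.9]]
```

Request:
drive_tool --delta_pos '[[0.01,0,-0.058],[0.035,0.004,-0.058],[0.0336,0.006,-0.03],[0.033,0.009,-0.03],[0.032,0.012,0],[0.031,0.0145,0],[0.0295,0.017,0],[0.028,0.0195,0]]' --rot '[[0,0,0],[0,0,0],[0,0,-4.9],[0,0,-4.9],[0,0,-4.8],[0,0,-4.9],[0,0,-4.9],[0,0,-4.9]]' --grip '[1,1,1,1,1,1,1,1]'

```text
time_s: 24.45
tool_pos: [545.2, 302.5, 437.3]
tcp_rot: [0.0, 0.441, 0.898, 0.0]
force: [0.9, 0.1, 0.3]
gripper_width: 85.6
grasp_force: 0.0
```

```bash
cat > chk.py <<'E'
from h import *
import sys
n=sys.argv[1]; f=f'pics/top{n}.png'
snap('top',f); a=cv2.imread(f)
A=a[190:240,210:285]; v=cv2.resize(A,None,fx=10,fy=10,interpolation=cv2.INTER_CUBIC)
c=np.array([563.2,13.7]);t=np.radians(8.25);x=np.array([np.cos(t),np.sin(t)]);y=np.array([-x[1],x[0]])
for P,z in(([(0,0),(-45,0),(-45,90),(0,90)],40),([(0,0),(-60,0),(-60,-12),(12,-12),(12,110),(0,110)],20)):
    q=np.array([(w2pix(f,(*(c+p[0]*x+p[1]*y),z))-[210,190]+.5)*10-.5 for p in P]); cv2.polylines(v,[np.round(q).astype(int)],1,(0,0,255) if z==40 else (255,0,0),1)
cv2.imwrite(f'pics/chk{n}.png',v)
E
python3 chk.py 5; python3 - <<'E'
from h import *
plan([((545,309,370),37.5,4)])
E
```

```text
at [545.2 305.7 437.3] yaw 38.0 w 85.2
[[0.0006, 0.0004, 0.0168], [0.0007, 0.0004, 0.0169], [0.0006, 0.0005, 0.0168], [0.0007, 0.0004, 0.0168]]
[[0.0, -0.0, 0.1], [0.1, -0.0, 0.1], [0.0, -0.1, 0.2], [0.0, 0.0, 0.1]]
```

View pics/chk5.png

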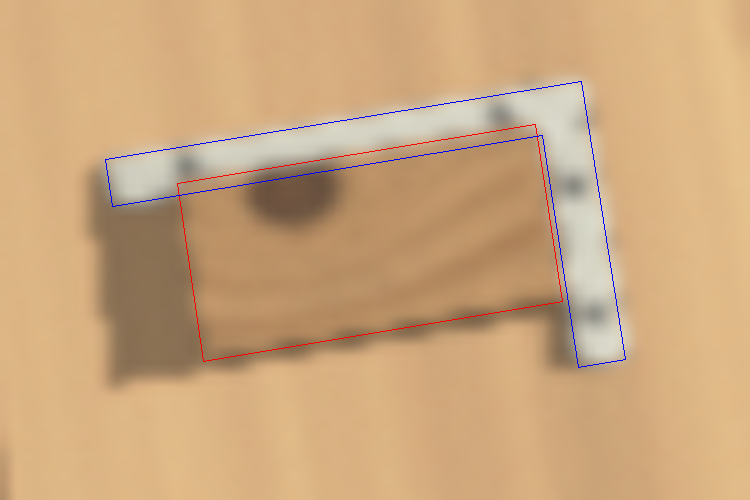

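The block lies flat in the corner and nearly matches the modelled flush outline (red). I'll measure what gap is left along each strip from sub-pixel edge profiles.

```bash
cat > gap.py <<'E'
from h import *
import sys
from scipy.ndimage import map_coordinates
f=sys.argv[1]; a=cv2.imread(f); s=cv2.cvtColor(a,cv2.COLOR_BGR2HSV)[:,:,1].astype(float)
c=np.array([563.2,13.7]);t=np.radians(8.25);x=np.array([np.cos(t),np.sin(t)]);y=np.array([-x[1],x[0]])
def prof(o,d,z,lo,hi):
    u=np.arange(lo,hi,.25); P=np.array([w2pix(f,(*(o+k*d),z)) for k in u])
    return u,map_coordinates(s,[P[:,1],P[:,0]],order=1)
def edge(o,d,z=40,lo=-9,hi=9,sign=-1):
    u,v=prof(o,d,z,lo,hi); g=np.gradient(v)*sign; w=np.clip(g,0,None); k=np.argmax(w); sl=slice(max(0,k-10),k+11); return round((u[sl]*w[sl]).sum()/w[sl].sum(),2)
print('rear edge (top z40) offset along +x:',[(k,edge(c+k*y,x)) for k in(10,25,40,55,85)])
print('right edge offset along -y:',[(k,edge(c-k*x,-y)) for k in(10,20,30,40)])
print('strip outer rear edge z20, expect 12:',[(k,edge(c+k*y,x,20,6,18,1)) for k in(10,40,70,100)])
print('strip outer right edge z20, expect 12:',[(k,edge(c-k*x,-y,20,6,18,1)) for k in(5,25,45)])
E
python3 gap.py pics/top5.png
```

```text
rear edge (top z40) offset along +x: [(10, np.float64(0.77)), (25, np.float64(0.64)), (40, np.float64(0.51)), (55, np.float64(-0.87)), (85, np.float64(-0.34))]
right edge offset along -y: [(10, np.float64(0.97)), (20, np.float64(0.12)), (30, np.float64(0.9)), (40, np.float64(0.98))]
strip outer rear edge z20, expect 12: [(10, np.float64(12.56)), (40, np.float64(12.51)), (70, np.float64(12.44)), (100, np.float64(12.26))]
strip outer right edge z20, expect 12: [(5, np.float64(12.98)), (25, np.float64(12.78)), (45, np.float64(13.51))]
```

The gaps are below about 0.7 mm on both strips, within measuring error, so the block is flush. Next is going down over the pin and caging it for the swing back.

Request:
drive_tool --delta_pos '[[0.0025,0.002,0.017],[0,0,0.017],[0,0,0.017],[0,0,0.016],[0,0,0],[0,0,0],[0,0,0],[0,0,0]]' --rot '[[0,0,0.3],[0,0,0],[0,0,0],[0,0,0],[0,0,0],[0,0,0],[0,0,0],[0,0,0]]' --grip '[1,1,1,1,0.26,0.26,0.26,0.26]' --grip_force 20

```text
time_s: 25.5
tool_pos: [545.6, 304.7, 370.1]
tcp_rot: [0.0, 0.444, 0.896, 0.0]
force: [0.1, 1.0, 0.4]
gripper_width: 22.2
grasp_force: 0.0
```

```bash
python3 - <<'E'
from h import *
P=np.array([681.6,128.8]); p,R,s=pose(); d=p[:2]-P; a0=np.degrees(np.arctan2(d[1],d[0])); print(np.hypot(*d),a0)
a1=207.3; yaw1=117.3; n=22; w=[]
y=R.as_matrix()[:,1];yaw=np.degrees(np.arctan2(y[1],y[0]))
for i in range(1,n+1):
    f=i/n; f=f*f*(3-2*f); a=np.radians(a0+(a1-a0)*f); r=np.hypot(*d)*(1-f)+226.5*f
    w.append(((P[0]+r*np.cos(a),P[1]+r*np.sin(a),p[2]),yaw+(yaw1-yaw)*f,1))
plan(w); print(w[-1])
E
```

```text
222.32353857461536 127.70157663656789
at [545.6 304.7 370.1] yaw 37.2 w 22.2
[[0.0, -0.0019, -0.0], [-0.0, -0.0053, 0.0], [-0.0001, -0.0085, 0.0], [-0.0003, -0.0112, 0.0], [-0.0003, -0.0138, 0.0], [-0.0005, -0.0158, 0.0], [-0.0005, -0.0175, 0.0001], [-0.0007, -0.019, -0.0]]
[[0.1, 0.0, -0.5], [-0.0, 0.0, -1.4], [-0.0, 0.0, -2.2], [-0.0, 0.0, -2.9], [-0.0, 0.0, -3.5], [-0.0, -0.0, -4.1], [-0.0, -0.0, -4.6], [-0.0, -0.0, -4.9]]
[[-0.0007, -0.0201, -0.0], [-0.0008, -0.0208, 0.0], [-0.0009, -0.0212, 0.0], [-0.0008, -0.0211, 0.0], [-0.0007, -0.0209, 0.0], [-0.0007, -0.0202, 0.0001], [-0.0006, -0.0192, -0.0], [-0.0005, -0.0177, -0.0]]
[[-0.0, -0.0, -5.1], [-0.0, -0.0, -5.4], [-0.0, -0.0, -5.4], [-0.0, -0.0, -5.5], [-0.0, -0.0, -5.3], [-0.0, -0.0, -5.2], [-0.0, -0.0, -4.9], [-0.0, -0.0, -4.6]]
[[-0.0004, -0.0161, -0.0], [-0.0003, -0.0139, -0.0], [-0.0001, -0.0114, -0.0], [-0.0001, -0.0087, 0.0], [0.0, -0.0054, 0.0], [0.0, -0.0019, 0.0]]
[[-0.0, -0.0, -4.0], [-0.0, -0.0, -3.6], [-0.0, -0.0, -2.9], [-0.0, -0.0, -2.2], [-0.0, -0.0, -1.4], [-0.0, -0.0, -0.5]]
((np.float64(480.3281968036541), np.float64(24.915875909302684), np.float64(370.0935241389297)), np.float64(117.29999999999998), 1)
```

Request:
drive_tool --delta_pos '[[0.003,-0.002,0],[0,-0.0055,0],[-0.0003,-0.0085,0],[-0.0005,-0.011,0],[-0.0005,-0.014,0],[-0.0007,-0.016,0],[-0.0007,-0.0175,0],[-0.0009,-0.019,0]]' --rot '[[0,0,-0.5],[0,0,-1.4],[0,0,-2.2],[0,0,-2.9],[0,0,-3.5],[0,0,-4.1],[0,0,-4.6],[0,0,-4.9]]' --grip '[0.26,0.26,0.26,0.26,0.26,0.26,0.26,0.26]'

```text
time_s: 26.5
tool_pos: [482.8, 235.8, 369.6]
tcp_rot: [0.0, 0.246, 0.969, 0.0]
force: [1.4, 0.5, -0.6]
gripper_width: 22.0
grasp_force: 0.4
```

Request:
drive_tool --delta_pos '[[-0.0009,-0.02,0],[-0.001,-0.021,0],[-0.0011,-0.021,0],[-0.001,-0.021,0],[-0.0009,-0.021,0],[-0.0009,-0.02,0],[-0.0008,-0.019,0],[-0.0007,-0.0175,0]]' --rot '[[0,0,-5.1],[0,0,-5.4],[0,0,-5.4],[0,0,-5.5],[0,0,-5.3],[0,0,-5.2],[0,0,-4.9],[0,0,-4.6]]' --grip '[0.26,0.26,0.26,0.26,0.26,0.26,0.26,0.26]'

```text
time_s: 27.5
tool_pos: [461.0, 79.9, 369.6]
tcp_rot: [-0.0, -0.113, 0.994, 0.0]
force: [-0.4, 1.4, -0.4]
gripper_width: 22.2
grasp_force: 0.4
```

```bash
python3 - <<'E'
from h import *
P=np.array([681.6,128.8]); p,R,s=pose(); d=p[:2]-P; a0=np.degrees(np.arctan2(d[1],d[0]))%360; print(np.hypot(*d),a0,s['force'],s['gripper_width'])
a1=207.3; yaw1=117.3; n=7; w=[]
y=R.as_matrix()[:,1];yaw=np.degrees(np.arctan2(y[1],y[0]))
for i in range(1,n+1):
    f=i/n; f=1-(1-f)**1.8; a=np.radians(a0+(a1-a0)*f); r=np.hypot(*d)*(1-f)+226.5*f
    w.append(((P[0]+r*np.cos(a),P[1]+r*np.sin(a),p[2]),yaw+(yaw1-yaw)*f,1))
plan(w); print(w[-1])
E
```

```text
225.94430702236247 192.50483613678847 [-0.37043599  1.44618876 -0.42577195] 22.197029852882228
at [461.   79.9 369.6] yaw 102.9 w 22.2
[[-0.0002, -0.0141, -0.0], [-0.0001, -0.0124, -0.0], [-0.0001, -0.0106, -0.0], [-0.0001, -0.0086, -0.0], [-0.0, -0.0066, -0.0], [-0.0, -0.0044, -0.0], [-0.0, -0.0017, -0.0]]
[[0.0, -0.0, -3.5], [0.0, -0.0, -3.0], [0.0, -0.0, -2.6], [0.0, -0.0, -2.1], [0.0, -0.0, -1.7], [0.0, 0.0, -1.0], [0.0, 0.0, -0.5]]
((np.float64(480.3281968036541), np.float64(24.915875909302684), np.float64(369.597352376996)), np.float64(117.3), 1)
```

Request:
drive_tool --delta_pos '[[-0.0004,-0.016,0],[-0.0003,-0.014,0],[0,-0.0115,0],[0,-0.0085,0],[0,-0.0055,0],[0,-0.002,0],[0,0,0],[0,0,0]]' --rot '[[0,0,-4],[0,0,-3.6],[0,0,-2.9],[0,0,-2.2],[0,0,-1.4],[0,0,-0.5],[0,0,0],[0,0,0]]' --grip '[0.26,0.26,0.26,0.26,0.26,0.26,0.1,0.1]'

```text
time_s: 28.5
tool_pos: [480.2, 26.4, 369.5]
tcp_rot: [-0.0, -0.236, 0.972, -0.0]
force: [-2.1, -1.1, 2.4]
gripper_width: 17.3
grasp_force: 19.5
```

```bash
python3 - <<'E'
from h import *
p,R,s=pose(); print(p,s['force'],s['gripper_width'],s['grasp_force'])
y=R.as_matrix()[:,1]; t=np.array([480,25.7])-p[:2]; print('needed in tool y',t@y[:2],'x',t@R.as_matrix()[:2,0])
E
```

```text
[480.15982387  26.37732317 369.54924704] [-2.136265   -1.11307144  2.39761284] 17.315539458498247 19.465008401311934
needed in tool y -0.5283329220466119 x 0.4529620326603048
```

Request:
drive_tool --delta_pos '[[0,-0.0005,0],[0,0,0],[0,0,0],[0,0,0],[0,0,0],[0,0,0],[0,0,-0.02],[0,0,-0.04]]' --rot '[[0,0,0],[0,0,0],[0,0,0],[0,0,0],[0,0,0],[0,0,0],[0,0,0],[0,0,0]]' --grip '[0.1,0.1,0.5,0.8,1,1,1,1]'

```text
time_s: 29.5
tool_pos: [480.1, 25.9, 428.9]
tcp_rot: [-0.002, -0.236, 0.972, 0.0]
force: [1.3, 0.1, 0.6]
gripper_width: 85.1
grasp_force: 0.0
```

Request:
drive_tool --delta_pos '[[0,0,-0.04],[-0.01,-0.05,-0.02],[-0.01,-0.05,0],[-0.01,-0.05,0],[-0.01,-0.05,0],[-0.01,-0.05,0],[0,-0.03,0],[0,0,0]]' --rot '[[0,0,0],[0,0,0],[0,0,0],[0,0,0],[0,0,0],[0,0,0],[0,0,0],[0,0,0]]' --grip '[1,1,1,1,1,1,1,1]'

```text
time_s: 30.5
tool_pos: [654.1, -201.7, 488.5]
tcp_rot: [-0.0, -0.235, 0.972, 0.0]
force: [-0.5, 0.1, -0.7]
gripper_width: 85.5
grasp_force: 0.0
```

```bash
python3 - <<'E'
from h import *
f='pics/top6.png'; snap('top',f); a=cv2.imread(f); o=np.array([190,130])
v=cv2.resize(a[130:260,190:350],None,fx=5,fy=5,interpolation=cv2.INTER_CUBIC)[:600]
hsv=cv2.cvtColor(a[180:235,195:270],cv2.COLOR_BGR2HSV)
m=((hsv[:,:,1]<50)&(hsv[:,:,2]>150)).astype(np.uint8)
n,l,st,ce=cv2.connectedComponentsWithStats(m); k=1+np.argmax(st[1:,4]); cs,_=cv2.findContours((l==k).astype(np.uint8),0,2)
e=cv2.fitEllipse(max(cs,key=len)); uv=np.array(e[0])+[195,180]; print('ring',uv,e[1],pix2w(f,uv,181),pix2w(f,uv,172))
print('pred pix of lens over goal',w2pix(f,(535,54.5,181)))
u=w2pix(f,(535,54.5,181)); cv2.circle(v,tuple(int(i) for i in (u-o+.5)*5),3,(0,0,255),-1)
u=(uv-o+.5)*5; cv2.ellipse(v,((float(u[0]),float(u[1])),(e[1][0]*5,e[1][1]*5),e[2]),(255,0,0),1)
cv2.imwrite('pics/chk6.png',v)
E
```

```text
ring [240.52106094 207.15912819] (41.00568389892578, 50.63129806518555) [533.22729271  50.44518817 181.        ] [534.38256188  51.68043206 172.        ]
pred pix of lens over goal [238.67562067 206.40205158]
```

View pics/chk6.png

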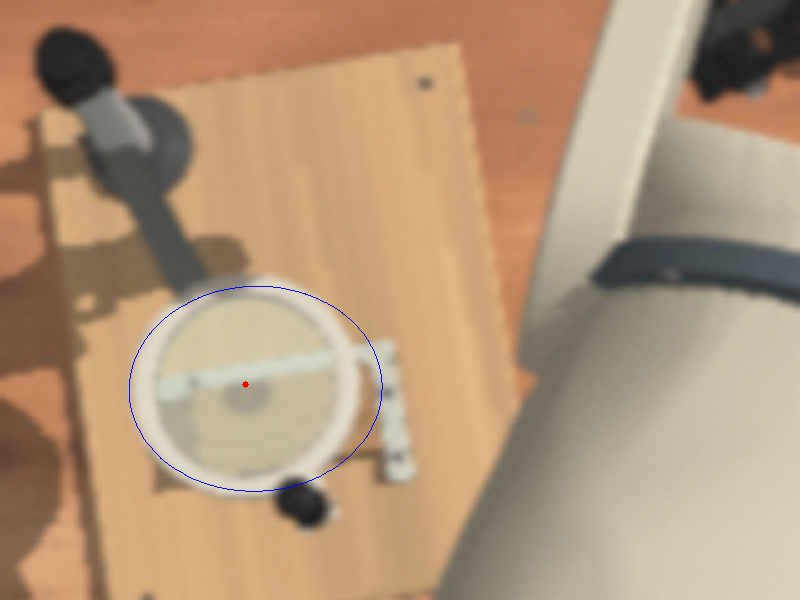

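Seen by eye, the white ring spans columns 130–362 and rows 276–495, so its centre is near (246,386). The predicted spot over the block centre is (245,384). The blue ellipse is off because the fence got into the fit. The block is still flush under the lens and the gripper is clear, so I'll hand in.

```bash
python3 -c "
from station import *
print(finish_job())"
```

```text
the job is handed in; nothing more can be done
None
```

The job is handed in: the knot block lies flat in the fence corner, within about 0.7 mm of both strips, with the lens swung back to within about 1 mm of its centre. Everything is released, the other two blocks were not touched, and it took about 31 s of the 72 s allowed.

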